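# Shut down the seed warmer and nest its tiers

## Robot

A 6-joint arm with a two-finger parallel gripper is mounted at the origin on the work surface. World frame = base frame: x ahead of the robot, y to its left, z up, the work surface at z = 0. Lengths are in m, angles in rad, forces in N, time in s.
With the tool pointing down it reaches from about 0.3 to 0.75 m from the base axis. Payload 8.5 kg.
Tool frame: the origin (TCP) lies on the centre line of the jaws, within the pads' length; the fingertips stand 8 mm ahead of it and the grasp point (between the pads) lies 11 mm behind it; z points along the fingers, x is the direction in which the jaws open and shut, and the axes are right-handed (so a half turn about z gives the same grasp; the last joint's range is limited). The gripper opens to 88 mm and grips with 3 to 60 N. Pads are 18 mm wide; open, the fingers measure 123 mm over their backs; the gripper's body (75 mm by 187 mm) begins 45 mm behind the grasp point.
Start: joints at [1.099, 0.381, 1.297, -0, 1.464, -0.215], TCP at [0.14, 0.532, 0.247] pointing down, gripper open.
Joint ranges: [-3.11, 3.11], [-0.89, 2.33], [0.22, 2.48], [-1.42, 4.56], [0.17, 2.85], [-2.88, 2.88]. Speed limits (rad/s): [2.39, 2.39, 3.14, 3.14, 3.14, 3.14].

## Interface

Orientations are given as [roll, pitch, yaw] about the fixed x, y, z axes, in that order (R = Rz(yaw) Ry(pitch) Rx(roll)).
In Python, from station import arm gives the robot as it stands. The module is installed in compiled form; this text tells all that it offers.
- The arm moves only by the tool arm_command, never from a script. Its argument "moves" is one flat list of numbers, 5 for each row, row after row: the finger opening in mm, from 0 to 88.1, then the shift along the world's x, y, z in mm, then the turn about the world's z in rad. In form: [jaw, dx, dy, dz, spin, jaw, dx, dy, dz, spin, ...]. A call has exactly 5 rows; each row is the pose to reach, as a shift and turn from the pose measured when the call began; what a row does not reach only later rows make up. A row lasts 1/12 s, in which the tool goes at most 41.7 mm and 7.16 degrees, less where a joint would pass 70% of its speed; a pose out of reach is approached as far as the arm can. A call with a gripper value outside its range is refused whole. The fingers move at their own pace and stop on an object; "squeeze" is the grip in N (left out, the last holds). Time passes only in rows, so rows that repeat a pose let the fingers close, or fill a call up. It gives the time, the measured TCP pose, the force and the opening at its end, in the units of the state.
- arm.state(): the state, without advancing time (a new reading comes with each control period).
- arm.capture(name): name is "scene" or "top"; returns (picture, depth): 420x560x3 uint8, red, green, blue; 420x560 float32, m along the optical axis (not along the pixel's ray), 0 where there is no reading.
- arm.calibration(name): a dict with "intrinsics" (3x3 intrinsics, pixels), "R" (3x3) and "t" (3): a world point X has camera coordinates R X + t. Camera axes: x right, y down, z forward; pixel columns grow to the right and rows downward; lengths in m; the calibration is good to about 2 mm. A picture is of the moment at which its call begins. calibration takes no time and is no camera call.
- arm.hand_in(): hands the job in, once; it reports no verdict.
The state is a dict: "t": time; "joint_positions": joint angles; "qvel": joint speeds; "tau": joint torques, N m; "tool_pos": TCP position; "eef_rot": TCP orientation; "force": force on the tool from outside, world axes, zero at the start; "torque": the same for the moment, N m; "finger_gap": opening from 0.0 (shut) to 1.0 (fully open).
Only numpy, scipy, OpenCV 4.12 (cv2) and the standard library are available. Lean on these libraries where they do the work, as an engineer would, in place of code of your own. Each camera call takes 0.05 s, during which the arm holds its last target. There are 200 camera calls.

## Task

Shut the seed-warming bed down for the season: first turn only the small inner knob of the controller's dial until its long end points at the white off bead, without shifting the outer ring; after that pull the fuse plug up out of its socket and lay it in the open black box. Also nest every green seed tier, upright and fully home one in another, into a single stack standing in the terracotta saucer, and leave the screwdriver, funnel and seed jar alone.

Things in the scene. Friction and masses are not known exactly. Their poses are not given: they have to be found in the camera images.
- controller: dark grey plastic warming-bed controller fixed to the shelf, 150 (x) by 200 (y) by 50 mm tall. Origin: centre of underside, z up. On top: concentric dial, axis at local x 0, y -50 mm; fuse socket at local x 0, y +50 mm, its long side along x. The off mark is a white bead (14 mm) on the top face 50 mm from the dial axis towards local -x
- inner_knob (a joint): angle of the small inner knob, rad, counter-clockwise from above; 0 = long end points at the white off bead (controller's -x). Stops -0.5, 2.8. An aluminium bar 12 mm wide, long (pointing) end 20 mm and short end 10 mm from the axis, dark line on top of the long end; spans 64 to 88 mm above the shelf, clear above the ring. Friction 0.05 N m, stays where left
- knob_grip (a point): on the dial axis in the inner knob's bar, 77 mm above the shelf; turns with the knob, its local -x is the long pointing end
- outer_ring (a joint): angle of the outer ring, rad, counter-clockwise from above; not to be changed. Black ring 68 mm across, its top 62 mm above the shelf (2 mm below the inner knob's bar). Turns very easily (0.02 N m).
- ring_lug (a point): the ring's pointer lug, 36 mm from the dial axis
- fuse: fuse plug: black head 34 (x) by 14 (y) by 28 mm tall over a brass blade 22 x 8 x 20 mm with a bulge across each wide face. Origin: centre of blade's underside, z to the head (head 20 to 48 mm). 40 g. Starts home in the socket, origin 30 mm above the shelf, axes as the controller's. Two sprung pins hold it: pull straight up, 8 to 15 N for some 5 mm, then free
- socket (a point): centre of the socket's mouth in the top face of the controller, 50 mm above the shelf; socket 22 mm deep
- clip_box: open black plastic box (lid off), fixed to the shelf: outside 125 mm (x) by 95 mm (y) by 40 mm tall, wall 4 mm, inner floor at about 4 mm; a wire spring clip on its local -x side. Origin: centre of the underside
- saucer: loose round terracotta saucer, 114 mm across the rim, 16 mm tall, its flat inner floor about 85 mm across and 6 mm above the shelf. 400 g. Origin: centre of the underside
- tier1: green plastic seed tier, hollow open cup, one of up to four alike (may be absent): 50 mm tall; thin body, heavy 6 mm floor, tapers from 43 mm across at the base to 54 mm at 28 mm height, then a 4 mm thick upright collar 64 mm across to the rim. About 90 g, starts upright. Origin: centre of underside, z up. Nested home, its collar rests on the other's rim, its origin 22 mm above the other's
- tier2: green plastic seed tier, hollow open cup, one of up to four alike (may be absent): 50 mm tall; thin body, heavy 6 mm floor, tapers from 43 mm across at the base to 54 mm at 28 mm height, then a 4 mm thick upright collar 64 mm across to the rim. About 90 g, starts upright. Origin: centre of underside, z up. Nested home, its collar rests on the other's rim, its origin 22 mm above the other's
- tier3: green plastic seed tier, hollow open cup, one of up to four alike (may be absent): 50 mm tall; thin body, heavy 6 mm floor, tapers from 43 mm across at the base to 54 mm at 28 mm height, then a 4 mm thick upright collar 64 mm across to the rim. About 90 g, starts upright. Origin: centre of underside, z up. Nested home, its collar rests on the other's rim, its origin 22 mm above the other's
- tier4: green plastic seed tier, hollow open cup, one of up to four alike (may be absent): 50 mm tall; thin body, heavy 6 mm floor, tapers from 43 mm across at the base to 54 mm at 28 mm height, then a 4 mm thick upright collar 64 mm across to the rim. About 90 g, starts upright. Origin: centre of underside, z up. Nested home, its collar rests on the other's rim, its origin 22 mm above the other's
- screwdriver: steel screwdriver lying beyond the work; bystander, leave alone
- funnel: aluminium funnel standing mouth down, 96 mm across, 100 mm tall; bystander, leave alone
- seed_jar: glass seed jar 60 mm across, 85 mm tall; bystander, leave alone

How it is judged:
On the way, in this order (a step that is already met when the one before it is completed fails the run):
1. the inner knob points at the off mark while the fuse is still in its socket (value of joint inner_knob between -0.15 and 0.15 rad and z of fuse in the frame of socket below -0.012 m), for 0.3 s.
2. the fuse plug is out of its socket (z of fuse in the frame of socket above 0.005 m), for 0.1 s.
3. the fuse plug lies in the black box (x of fuse in the frame of clip_box between -0.062 and 0.062 m and y of fuse in the frame of clip_box between -0.047 and 0.047 m and z of fuse in the frame of clip_box between 0 and 0.032 m), for 0.2 s.
At the end, for the whole second after the job is handed in: Knob within 0.15 rad of off; fuse at rest in the black box; all tiers present at rest in one stack in the flat-lying saucer: tilt under 0.12 rad, within 28 mm of the saucer's centre and 8 mm of one another, lowest on its floor, each next 22 mm higher (all heights within 3.5 mm) (all of step 3 and value of joint inner_knob between -0.15 and 0.15 rad and linear speed of each of fuse, tier1, tier2, tier3, tier4 below 0.02 m/s and angle between each of tier1, tier2, tier3, tier4's own z axis and vertical below 0.12 rad and horizontal distance between each of tier1, tier2, tier3, tier4 and saucer below 0.028 m and (z of tier1 in the frame of saucer between 0.0025 and 0.0095 m or z of tier1 in the frame of saucer between 0.0245 and 0.0315 m or z of tier1 in the frame of saucer between 0.0465 and 0.0535 m or z of tier1 in the frame of saucer between 0.0685 and 0.0755 m) and (z of tier2 in the frame of saucer between 0.0025 and 0.0095 m or z of tier2 in the frame of saucer between 0.0245 and 0.0315 m or z of tier2 in the frame of saucer between 0.0465 and 0.0535 m or z of tier2 in the frame of saucer between 0.0685 and 0.0755 m) and (z of tier3 in the frame of saucer between 0.0025 and 0.0095 m or z of tier3 in the frame of saucer between 0.0245 and 0.0315 m or z of tier3 in the frame of saucer between 0.0465 and 0.0535 m or z of tier3 in the frame of saucer between 0.0685 and 0.0755 m) and (z of tier4 in the frame of saucer between 0.0025 and 0.0095 m or z of tier4 in the frame of saucer between 0.0245 and 0.0315 m or z of tier4 in the frame of saucer between 0.0465 and 0.0535 m or z of tier4 in the frame of saucer between 0.0685 and 0.0755 m) and horizontal distance between each of tier2, tier3, tier4 and tier1 below 0.008 m and horizontal distance between each of tier3, tier4 and tier2 below 0.008 m and horizontal distance between tier4 and tier3 below 0.008 m and angle between saucer's own z axis and vertical below 0.08 rad); the robot touches nothing.
It fails at once if the outer ring is turned (its lug shifts over 5 mm, 0.14 rad) (distance of ring_lug from where it was at the start of the episode above 0.005 m).
It fails at once if the screwdriver is disturbed (over 30 mm) (distance of screwdriver from where it was at the start of the episode above 0.03 m).
It fails at once if the funnel is disturbed (over 30 mm) (distance of funnel from where it was at the start of the episode above 0.03 m).
It fails at once if the seed_jar is disturbed (over 30 mm) (distance of seed_jar from where it was at the start of the episode above 0.03 m).
Of tier1, tier2, tier3, tier4 only 3 to 4 are there at a start; the rules pass over those that are not, and their reading is None.
At some moment in a run one of tier1, tier2, tier3, tier4 may be knocked a few centimetres aside while the robot is not near it.
It also fails if it takes over 210 s, if anything falls off the work surface, if the arm or the gripper's body presses on something with over 40 N, if the wrist force passes 120 N, or if a joint passes its speed limit or range.

## Working session

There is one attempt and no reset: what is moved stays moved. The work goes in short steps, Python scripts to look and compute and a tool call to move; the robot and the scene stay as the last step left them, time stands still between calls to the robot, and variables do not carry over. Pictures are saved under pics/ and viewed, about 12 in all and at most 16, crops included, and the job is handed in when it is done.

Besides the shell and the picture viewer there is one more tool, called after "Call:" as name(argument=value, ...), one argument or row to a line, values as JSON. arm_command: Moves the arm, as the interface text tells. Its arguments: {"type":"object","properties":{"moves":{"type":"array"},"squeeze":{"type":"number"}},"required":["moves"]}

```bash
mkdir -p pics
cat > h.py <<'E'
import numpy as np, cv2
from station import arm
def cap(n,save=None):
    p,d=arm.capture(n)
    if save: cv2.imwrite(f'pics/{save}.png',cv2.cvtColor(p,cv2.COLOR_RGB2BGR))
    return p,d
def cloud(n,d):
    c=arm.calibration(n);K=c['intrinsics'];v,u=np.mgrid[:d.shape[0],:d.shape[1]]
    P=np.stack([(u-K[0,2])/K[0,0]*d,(v-K[1,2])/K[1,1]*d,d],-1)
    W=(P-c['t'])@c['R']; W[d==0]=np.nan
    return W
def ray(n,u,v,z):
    c=arm.calibration(n);K=c['intrinsics'];R=c['R'];o=-R.T@c['t']
    r=R.T@np.linalg.solve(K,[u,v,1.]);return o+r*(z-o[2])/r[2]
def proj(n,X):
    c=arm.calibration(n);q=c['intrinsics']@(c['R']@np.array(X,float)+c['t']);return q[:2]/q[2]
E
python3 - <<'E'
from h import *
for n in('top','scene'):
    p,d=cap(n,n+'0'); c=arm.calibration(n); print(n,-c['R'].T@c['t'],c['intrinsics'][0,0],c['R'].round(2).tolist())
    np.save(n+'0.npy',d)
s=arm.state();print(s)
E
```

```text
top [0.28224761 0.01824948 1.16771611] 456.4987259757701 [[-0.1, -1.0, -0.01], [-0.97, 0.1, -0.23], [0.23, -0.02, -0.97]]
scene [1.2195088  0.28838098 1.10869946] 434.1188317871932 [[-0.37, 0.93, 0.01], [0.75, 0.31, -0.58], [-0.55, -0.21, -0.81]]
{'t': 0.1, 'joint_positions': array([ 1.09871723e+00,  3.81143198e-01,  1.29813522e+00,  1.05410092e-05,
        1.46358791e+00, -2.15301426e-01]), 'qvel': array([ 1.37876978e-03,  4.48833432e-06, -4.75269624e-04, -1.16949013e-03,
        2.21456788e-03, -1.28909070e-03]), 'tau': array([ 3.57840298e-03, -4.38647389e+01, -2.24909127e+01,  7.14403018e-02,
        3.42584623e-02, -6.55182362e-05]), 'tool_pos': array([0.13957564, 0.53176015, 0.24620846]), 'eef_rot': array([-3.14131031e+00,  1.24202791e-03,  1.31401770e+00]), 'force': array([ 0.0428216 ,  0.54083188, -0.02597166]), 'torque': array([ 0.00230829, -0.02079199,  0.01125971]), 'finger_gap': 0.9995420825823487}
```

View pics/top0.png

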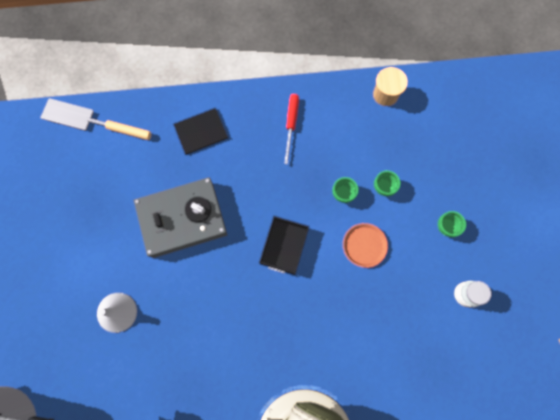

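View pics/scene0.png

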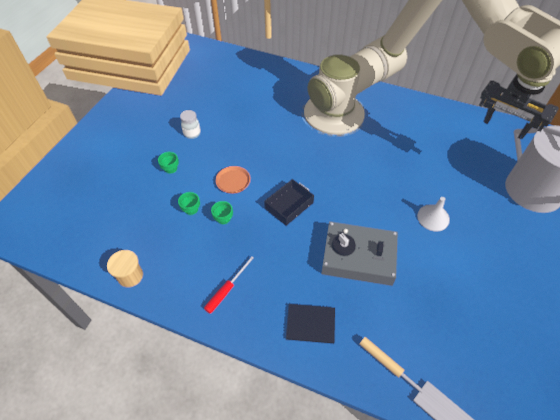

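The top view shows the controller around (180,217), with its dial at (198,210), off bead at (203,228) and fuse at (158,220). The clip box is at (285,246) and the saucer at (365,246). There are three tiers, at (345,189), (387,183) and (452,224). The thing at (202,130) looks like the box's lid. In the scene view the same three tiers are at (222,212), (189,203) and (168,162).

```bash
cat > m.py <<'E'
from h import *
def comps(mask,mn=60):
    n,l,s,c=cv2.connectedComponentsWithStats(mask.astype(np.uint8)); return [(l==i) for i in range(1,n) if s[i,4]>=mn]
def tiers(n,p,d):
    h=cv2.cvtColor(p,cv2.COLOR_RGB2HSV);W=cloud(n,d);out=[]
    for m in comps((h[...,0]>45)&(h[...,0]<80)&(h[...,1]>120)&(W[...,2]<0.3)&(W[...,2]>-.01)):
        zt=np.nanpercentile(W[m][:,2],97)
        # rim: ellipse fit of outline of points near top
        top=m&(abs(W[...,2]-zt)<.012)
        q=W[top][:,:2]; (cx,cy),r=cv2.minEnclosingCircle(q.astype(np.float32))
        cu=cv2.moments(m.astype(np.uint8),True)
        out.append((round(cx,4),round(cy,4),round(r,4),round(float(zt),4),m.sum(),round(cu['m10']/cu['m00'],1),round(cu['m01']/cu['m00'],1)))
    return out
E
python3 - <<'E'
from m import *
for n in('top','scene'):
    p=cv2.imread(f'pics/{n}0.png')[...,::-1].copy();d=np.load(n+'0.npy');W=cloud(n,d)
    print(n);[print(' tier',*t) for t in tiers(n,p,d)]
    h=cv2.cvtColor(p,cv2.COLOR_RGB2HSV)
    m=max(comps(((h[...,0]<12)|(h[...,0]>174))&(h[...,1]>120)&(abs(W[...,2]-.01)<.02)&(W[...,1]<-.1)),key=np.sum)
    q=W[m];print('saucer',cv2.minEnclosingCircle(q[q[:,2]>.011][:,:2].astype(np.float32)),np.nanpercentile(q[:,2],[3,50,97]))
    # controller top face
    m=max(comps((h[...,1]<90)&(abs(W[...,2]-.05)<.008)&(W[...,0]<.8)&(W[...,0]>.2)),key=np.sum)
    r=cv2.minAreaRect(W[m][:,:2].astype(np.float32));print('ctrl',r,cv2.boxPoints(r).tolist(),np.nanmedian(W[m][:,2]))
    m=[c for c in comps((h[...,2]<70)&(abs(W[...,2]-.025)<.025)&(W[...,0]<.8)&(W[...,0]>.2),150)]
    for c in m:
        r=cv2.minAreaRect(W[c][:,:2].astype(np.float32));print('dark',np.array(r[0]).round(4),r[1],r[2],np.nanpercentile(W[c][:,2],[3,97]))
    s=8
    if n=='top': crop=p[175:262,130:232]
    else: crop=p[215:290,315:405]
    np_=cv2.resize(crop,None,fx=6,fy=6,interpolation=cv2.INTER_CUBIC)
    cv2.imwrite(f'pics/c_{n}.png',np_[...,::-1])
a=cv2.imread('pics/c_top.png');b=cv2.imread('pics/c_scene.png')
H=max(a.shape[0],b.shape[0]);f=lambda i:cv2.copyMakeBorder(i,0,H-i.shape[0],0,0,cv2.BORDER_CONSTANT)
o=np.hstack([f(a),f(b)]);print(o.shape,a.shape);cv2.imwrite('pics/c0.png',cv2.resize(o,None,fx=2/3,fy=2/3))
E
```

```text
top
 tier 0.5913 -0.2745 0.0315 0.0515 474 386.9 183.2
 tier 0.5846 -0.1658 0.0313 0.0521 474 345.0 189.7
 tier 0.4703 -0.421 0.0318 0.0521 533 451.7 224.0
saucer ((0.4420310854911804, -0.2038060426712036), 0.05398750305175781) [0.00243708 0.00714332 0.01607523]
ctrl ((0.5579703450202942, 0.25868070125579834), (0.1509239375591278, 0.2008746862411499), 11.749186515808105) [[0.4636375904083252, 0.34164753556251526], [0.504541277885437, 0.1449815332889557], [0.6523030996322632, 0.17571386694908142], [0.6113994121551514, 0.372379869222641]] 0.05052274422563894
dark [0.7829 0.1932] (0.06429234892129898, 0.11934593319892883) 15.372551918029785 [0.00471573 0.01482971]
dark [0.4605 0.0024] (0.0894482210278511, 0.12242791801691055) 67.65457153320312 [0.00090542 0.03968659]
scene
 tier 0.4717 -0.4203 0.033 0.0525 315 168.2 161.7
 tier 0.5945 -0.2751 0.0331 0.0518 358 188.8 202.5
 tier 0.5858 -0.1654 0.0325 0.0519 365 221.7 211.8
saucer ((0.4439978301525116, -0.20060893893241882), 0.055855777114629745) [0.00317063 0.00814291 0.01694114]
ctrl ((0.5584791302680969, 0.2591671645641327), (0.15347033739089966, 0.19999761879444122), 11.900798797607422) [[0.46277177333831787, 0.34119245409965515], [0.5040148496627808, 0.14549356698989868], [0.654186487197876, 0.17714187502861023], [0.6129434108734131, 0.3728407621383667]] 0.05108233848833073
dark [0.4637 0.0044] (0.08970650285482407, 0.12822450697422028) 68.22006225585938 [0.00192541 0.04086626]
(522, 1152, 3) (522, 612, 3)
```

View pics/c0.png

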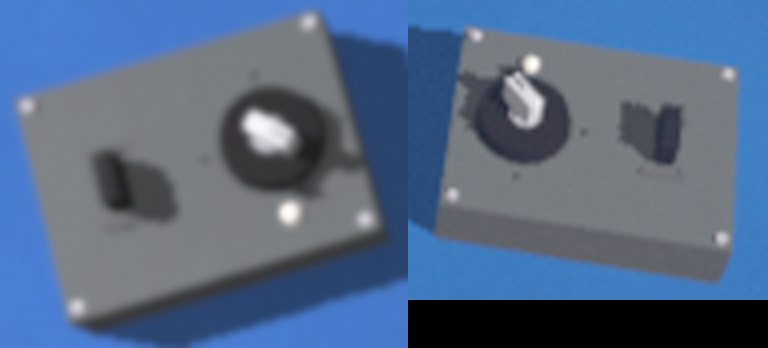

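Run:
```python
from m import *
a=np.radians(11.8);C=np.array([.558,.259]);ex=np.array([np.cos(a),np.sin(a)]);ey=np.array([-ex[1],ex[0]])
D=C-.05*ey;F=C+.05*ey;print('dial',D,'bead',D-.05*ex,'fuse',F)
for n in('top','scene'):
    p=cv2.imread(f'pics/{n}0.png')[...,::-1].copy();d=np.load(n+'0.npy');W=cloud(n,d)
    for nm,X in(('dial88',[*D,.088]),('bead',[*(D-.05*ex),.05]),('fuse',[*F,.078])): print(n,nm,proj(n,X).round(1))
    h=cv2.cvtColor(p,cv2.COLOR_RGB2HSV)
    near=np.hypot(W[...,0]-D[0],W[...,1]-D[1])<.035
    m=near&(W[...,2]>.080)&(W[...,2]<.1); q=W[m]-[*D,0]
    L=np.c_[q[:,:2]@ex,q[:,:2]@ey,q[:,2]]*1000
    print(len(L));print(L.round(0).astype(int).tolist())
    u0,v0=proj(n,[*D,.08]).astype(int)
    print(h[v0-8:v0+9,u0-8:u0+9,2])
    b=(h[...,1]<60)&(h[...,2]>170);print('beads',[ (np.argwhere(c).mean(0)[::-1].round(1),c.sum()) for c in comps(b&(np.hypot(W[...,0]-C[0],W[...,1]-C[1])<.15),3)])
    m=(abs(W[...,2]-.078)<.006)&(np.hypot(W[...,0]-F[0],W[...,1]-F[1])<.04);r=cv2.minAreaRect(W[m][:,:2].astype(np.float32));print('fuse',r,m.sum())
    # clip box rim
    m=max(comps((abs(W[...,2]-.03)<.013)&(np.hypot(W[...,0]-.46,W[...,1]-.003)<.12)),key=np.sum)
    print('box',cv2.minAreaRect(W[m&(W[...,2]>.033)][:,:2].astype(np.float32)))
```

```text
dial [0.5682248  0.21005663] bead [0.51928143 0.19983183] fuse [0.5477752  0.30794337]
top dial88 [195.1 205.7]
top bead [203.2 227.9]
top fuse [156.4 218.5]
64
[[8, 3, 89], [8, 1, 87], [7, -1, 88], [6, 6, 88], [6, 2, 86], [4, -1, 87], [3, -3, 89], [3, -5, 86], [5, 7, 85], [2, 4, 92], [2, 2, 88], [1, -1, 91], [1, -3, 89], [-1, -7, 88], [-2, -10, 90], [0, 7, 92], [0, 5, 91], [-1, 3, 90], [-2, 0, 92], [-1, -2, 85], [-2, -4, 86], [-4, -7, 93], [-3, -9, 86], [-4, -11, 88], [-4, -13, 85], [1, 9, 82], [0, 6, 83], [-2, 4, 86], [-3, 1, 89], [-4, -1, 88], [-3, -3, 83], [-6, -6, 89], [-6, -8, 89], [-6, -10, 86], [-7, -13, 86], [-8, -15, 86], [-8, -17, 84], [-4, 5, 84], [-6, 2, 88], [-5, 0, 83], [-8, -3, 90], [-8, -5, 88], [-9, -8, 88], [-9, -10, 87], [-11, -13, 92], [-11, -15, 90], [-12, -17, 88], [-7, 1, 82], [-10, -2, 90], [-10, -5, 89], [-12, -7, 91], [-12, -9, 88], [-13, -12, 91], [-13, -14, 87], [-12, -16, 83], [-12, -4, 86], [-13, -6, 86], [-14, -9, 88], [-15, -11, 89], [-14, -13, 83], [-16, -8, 87], [-17, -10, 86], [-16, -12, 82], [-19, -11, 82]]
[[128 124 115 103  92  80  69  64  61  6
[... 3478 characters left out ...]
126  72  69  71  72]
 [ 70  72  69  74  78 142 185 182 173 206 202 162  98  74  73  71  70]
 [ 73  71  73  72  70  83 131 157 161 171 151  98  70  72  73  70  71]
 [ 72  70  70  73  71  72  76  83  98  95  78  70  70  71  73  72  71]]
beads [(array([331.4, 223.2]), np.int64(5)), (array([345.5, 230.5]), np.int64(16)), (array([344.1, 239.4]), np.int64(54)), (array([394.5, 233. ]), np.int64(6)), (array([325.5, 263. ]), np.int64(6)), (array([393.2, 274.2]), np.int64(6))]
fuse ((0.5496038794517517, 0.3072444200515747), (0.03621269389986992, 0.013407891616225243), 15.501989364624023) 57
box ((0.4583786129951477, 0.0025911331176757812), (0.10022036731243134, 0.13444693386554718), 67.10409545898438)
```

Controller: centre (0.558, 0.259), yaw 11.8°, and both views agree. Dial axis (0.568, 0.210); fuse (0.548, 0.308), confirmed by its own head at (0.547, 0.307). The knob's long end is at about +0.75 rad. Moving above the dial with the jaws across the bar.

Call:
arm_command(
  moves=[60,428,-322,-40,1.21,60,428,-322,-40,1.21,60,428,-322,-40,1.21,60,428,-322,-40,1.21,60,428,-322,-40,1.21],
  squeeze=20,
)

```text
t: 0.52
tool_pos: [0.289, 0.4198, 0.2324]
eef_rot: [-3.141, 0.001, 1.876]
force: [0.5, 1.2, 0.1]
finger_gap: 0.681
```

Run:
```python
from m import *
a=np.radians(11.8);ex=np.array([np.cos(a),np.sin(a)]);ey=np.array([-ex[1],ex[0]]);D=np.array([.5682,.2101])
for n in('top','scene'):
    W=cloud(n,np.load(n+'0.npy'));m=(np.hypot(W[...,0]-D[0],W[...,1]-D[1])<.03)&(W[...,2]>.082)&(W[...,2]<.1)
    q=W[m][:,:2]-D;L=np.c_[q@ex,q@ey];c=L.mean(0);w,V=np.linalg.eigh(np.cov(L.T));v=V[:,1]*np.sign(-V[0,1]);print(n,c*1000,np.arctan2(-v[1],-v[0]))
```

```text
top [-4.97774498 -4.95170999] 0.7858632040291627
scene [-2.07725933 -3.35810731] 0.7655031147742696
```

Call:
arm_command(
  moves=[50,279,-210,-60,0.67,50,279,-210,-60,0.67,50,279,-210,-60,0.67,50,279,-210,-60,0.67,50,279,-210,-60,0.67],
)

```text
t: 0.93
tool_pos: [0.439, 0.3072, 0.2001]
eef_rot: [-3.141, 0.001, 2.447]
force: [0.1, 1.2, 0.2]
finger_gap: 0.571
```

Call:
arm_command(
  moves=[40,129,-97,-70,0.1,40,129,-97,-70,0.1,40,129,-97,-70,0.1,40,129,-97,-70,0.1,40,129,-97,-70,0.1],
)

```text
t: 1.35
tool_pos: [0.5706, 0.2065, 0.1268]
eef_rot: [-3.138, -0.001, 2.543]
force: [0.2, -0.4, -0.5]
finger_gap: 0.455
```

Call:
arm_command(
  moves=[32,-2,3,-15,0,32,-2,3,-25,0,32,-2,3,-35,0,32,-2,3,-44,0,32,-2,3,-49,0],
)

```text
t: 1.77
tool_pos: [0.5678, 0.2101, 0.0769]
eef_rot: [-3.137, -0.002, 2.544]
force: [0.4, 0.4, 0.1]
finger_gap: 0.361
```

Call:
arm_command(
  moves=[0,0,0,0,0,0,0,0,0,0,0,0,0,0,0,0,0,0,0,0,0,0,0,0,0],
  squeeze=20,
)

```text
t: 2.18
tool_pos: [0.5677, 0.2105, 0.0776]
eef_rot: [-3.138, -0.002, 2.545]
force: [-2.0, 1.4, 2.9]
finger_gap: 0.132
```

Call:
arm_command(
  moves=[0,0,0,0,-0.08,0,0,0,0,-0.16,0,0,0,0,-0.24,0,0,0,0,-0.32,0,0,0,0,-0.4],
)

```text
t: 2.6
tool_pos: [0.5675, 0.2107, 0.0777]
eef_rot: [-3.138, -0.002, 2.141]
force: [-0.8, 2.1, -0.7]
finger_gap: 0.134
```

Run:
```python
from h import *
p,d=cap('top');q,_=cap('scene')
o=np.hstack([cv2.resize(p[175:245,150:230],(400,350),interpolation=2),cv2.resize(q[205:275,315:395],(400,350),interpolation=2)])
cv2.imwrite('pics/k1.png',o[...,::-1]);print(arm.state()['eef_rot'])
```

```text
[-3.13825655e+00 -2.25446304e-03  2.14370995e+00]
```

View pics/k1.png

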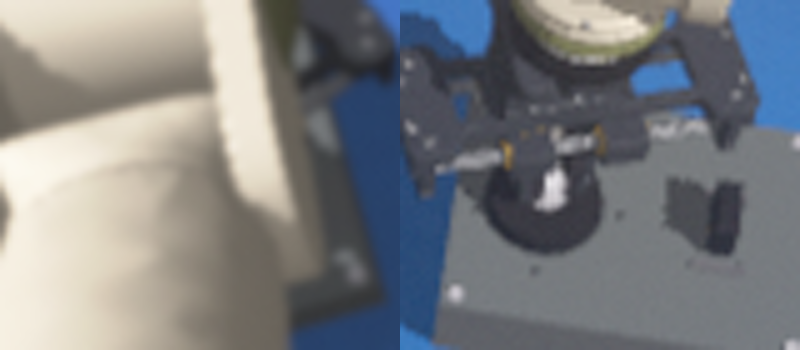

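The arm blocks the top view. The scene crop shows the jaws holding the bar at about (550,180), with the ring untouched below it. Finishing the turn.

Call:
arm_command(
  moves=[0,0,0,0,-0.08,0,0,0,0,-0.16,0,0,0,0,-0.24,0,0,0,0,-0.32,0,0,0,0,-0.368],
)

```text
t: 3.12
tool_pos: [0.5675, 0.2109, 0.0777]
eef_rot: [-3.138, -0.003, 1.775]
force: [-1.0, 3.0, -1.3]
finger_gap: 0.135
```

Call:
arm_command(
  moves=[0,0,0,0,0,30,0,0,0,0,30,0,0,0,0,30,0,0,0,0,30,0,0,0,0],
)

```text
t: 3.53
tool_pos: [0.5676, 0.2108, 0.0778]
eef_rot: [-3.139, -0.002, 1.776]
force: [-0.2, 0.3, 0.5]
finger_gap: 0.341
```

Call:
arm_command(
  moves=[30,0,0,20,0,30,0,0,40,0,30,0,0,80,0,30,0,0,80,0,30,0,0,80,0],
)

```text
t: 3.95
tool_pos: [0.5684, 0.2109, 0.1599]
eef_rot: [3.14, -0.002, 1.776]
force: [-0.9, 0.6, -1.4]
finger_gap: 0.341
```

Call:
arm_command(
  moves=[34,-20,97,0,0,34,-20,97,0,0,34,-20,97,0,0,34,-20,97,-10,0,34,-20,97,-20,0],
)

```text
t: 4.37
tool_pos: [0.5479, 0.3081, 0.1382]
eef_rot: [3.141, -0.002, 1.778]
force: [1.0, -0.6, -0.5]
finger_gap: 0.385
```

```bash
python3 - <<'E'
from m import *
a=np.radians(11.8);ex=np.array([np.cos(a),np.sin(a)]);ey=np.array([-ex[1],ex[0]]);D=np.array([.5682,.2101])
for n in('scene','top'):
    p,d=cap(n,n+'1');W=cloud(n,d);m=(np.hypot(W[...,0]-D[0],W[...,1]-D[1])<.03)&(W[...,2]>.080)&(W[...,2]<.1)
    q=W[m][:,:2]-D;L=np.c_[q@ex,q@ey]
    if len(L)<15: print(n,len(L));continue
    c=L.mean(0);w,V=np.linalg.eigh(np.cov(L.T));v=V[:,1]*np.sign(-V[0,1]);print(n,len(L),c*1000,w,np.arctan2(-v[1],-v[0]))
E
python3 -c "
import cv2
p=cv2.imread('pics/scene1.png');cv2.imwrite('pics/k2.png',cv2.resize(p[205:285,310:410],(800,600),interpolation=2))"
```

```text
scene 46 [-2.99491225 -0.26934359] [1.18858642e-05 9.68323913e-05] 0.028319207120949617
top 65 [-7.07761386 -0.92400826] [1.26031938e-05 8.00115959e-05] 0.008053884482955
```

View pics/k2.png

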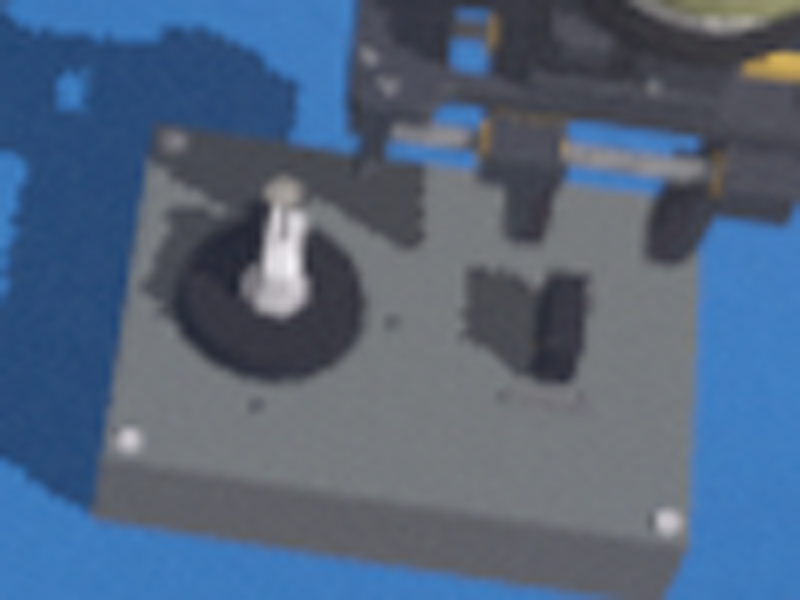

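The knob reads 0.01–0.03 rad. Its long end, at (285,200), points at the bead (285,185), so it's at off. Now the fuse.

Call:
arm_command(
  moves=[34,0,0,-20,0,34,0,0,-40,0,34,0,0,-60,0,34,0,0,-72,0,34,0,0,-77,0],
)

```text
t: 4.88
tool_pos: [0.5472, 0.3044, 0.0583]
eef_rot: [-3.134, -0.0, 1.774]
force: [-15.9, -8.5, 40.3]
finger_gap: 0.384
```

Call:
arm_command(
  moves=[0,0,0,0,0,0,0,0,0,0,0,0,0,0,0,0,0,0,0,0,0,0,0,0,0],
  squeeze=45,
)

```text
t: 5.3
tool_pos: [0.5472, 0.3061, 0.0594]
eef_rot: [-3.136, -0.005, 1.773]
force: [-3.4, 12.2, 5.4]
finger_gap: 0.158
```

Call:
arm_command(
  moves=[0,0,0,5,0,0,0,0,10,0,0,0,0,16,0,0,0,0,24,0,0,0,0,32,0],
)

```text
t: 5.72
tool_pos: [0.5475, 0.3054, 0.092]
eef_rot: [-3.136, -0.004, 1.772]
force: [-0.2, -0.4, -1.1]
finger_gap: 0.157
```

The fuse is out; the jaw gap is 13.8 mm, which matches the head. The last descent overshot and touched the controller top at 40 N, so I'll ease later descents. Next: raise it and carry it to the box at (0.4605, 0.003), long axis at −22°.

Call:
arm_command(
  moves=[0,0,0,30,0,0,0,0,60,0,0,0,0,85,0,0,-20,-60,85,-0.1,0,-30,-95,85,-0.2],
)

```text
t: 6.13
tool_pos: [0.5226, 0.2257, 0.1791]
eef_rot: [-3.14, -0.005, 1.57]
force: [0.2, -1.0, -0.7]
finger_gap: 0.155
```

Call:
arm_command(
  moves=[0,-57,-207,0,-0.39,0,-57,-207,0,-0.39,0,-57,-207,0,-0.39,0,-57,-207,0,-0.39,0,-57,-207,0,-0.39],
)

```text
t: 6.55
tool_pos: [0.4664, 0.0229, 0.1799]
eef_rot: [3.141, -0.005, 1.179]
force: [1.9, -0.2, -1.0]
finger_gap: 0.155
```

Call:
arm_command(
  moves=[0,-6,-20,-20,0,0,-6,-20,-50,0,0,-6,-20,-75,0,0,-6,-20,-90,0,0,-6,-20,-100,0],
)

```text
t: 6.97
tool_pos: [0.4599, 0.0022, 0.079]
eef_rot: [-3.141, -0.004, 1.177]
force: [0.8, 0.4, -0.9]
finger_gap: 0.157
```

Run:
```python
from h import *
p,d=cap('scene','s2');W=cloud('scene',d);s=arm.state();print(s['tool_pos'],proj('scene',s['tool_pos']-[0,0,.03]))
cv2.imwrite('pics/b1.png',cv2.resize(p[150:250,230:350],(720,600),interpolation=2)[...,::-1])
```

```text
[0.4595402  0.00236699 0.07801563] [288.99276812 195.40643303]
```

View pics/b1.png

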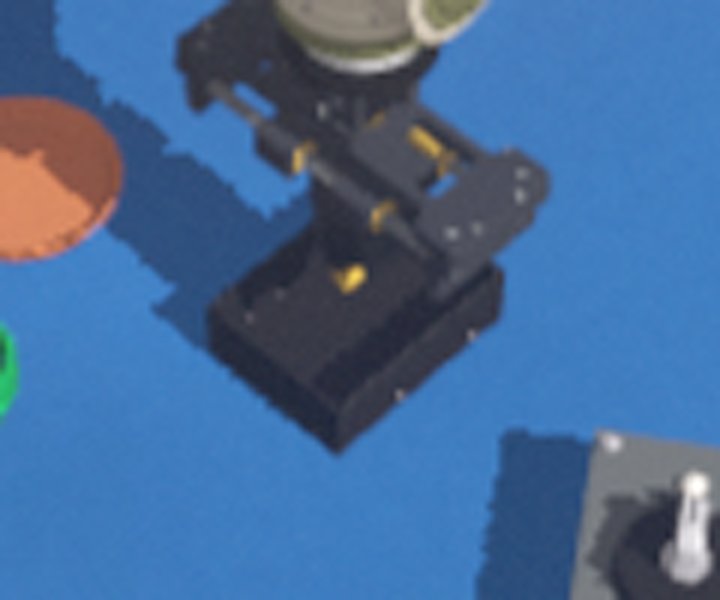

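The brass blade, at (350,278), hangs inside the box. Lowering it.

Call:
arm_command(
  moves=[0,1,1,-12,0,0,1,1,-22,0,0,1,1,-30,0,0,1,1,-35,0,0,1,1,-38,0],
)

```text
t: 7.43
tool_pos: [0.4607, 0.0032, 0.04]
eef_rot: [-3.139, -0.004, 1.177]
force: [0.1, 0.1, -1.0]
finger_gap: 0.158
```

Call:
arm_command(
  moves=[0,0,0,0,0,22,0,0,0,0,22,0,0,0,0,22,0,0,0,0,22,0,0,0,0],
)

```text
t: 7.85
tool_pos: [0.4608, 0.0032, 0.0403]
eef_rot: [-3.14, -0.004, 1.177]
force: [-0.5, -0.4, -0.5]
finger_gap: 0.251
```

Call:
arm_command(
  moves=[22,0,0,12,0,22,0,0,30,0,22,0,0,70,0,22,0,0,100,0,22,0,0,130,0],
)

```text
t: 8.27
tool_pos: [0.4606, 0.0032, 0.1722]
eef_rot: [-3.141, -0.004, 1.178]
force: [1.1, -0.3, -0.2]
finger_gap: 0.248
```

Call:
arm_command(
  moves=[60,0,-40,0,0,80,0,-80,0,0,80,0,-80,0,0,80,0,-80,0,0,88,0,-80,0,0],
)

```text
t: 8.68
tool_pos: [0.4603, -0.0765, 0.1721]
eef_rot: [-3.14, -0.005, 1.177]
force: [-0.2, 0.1, -0.1]
finger_gap: 0.603
```

Run:
```python
from m import *
for n in('top','scene'):
    p,d=cap(n,n+'3');print(n);[print(' tier',*t) for t in tiers(n,p,d)]
    if n=='scene':c=cv2.resize(p[140:250,150:350],(800,440),interpolation=2);cv2.imwrite('pics/b2.png',c[...,::-1])
print(arm.state()['tool_pos'],arm.state()['joint_positions'])
```

```text
top
 tier 0.5907 -0.274 0.0315 0.0523 475 387.0 183.2
 tier 0.6023 -0.1751 0.0218 0.0521 63 348.2 180.8
 tier 0.4699 -0.4206 0.0319 0.0519 533 451.7 224.0
scene
 tier 0.4731 -0.4204 0.0328 0.0526 312 168.2 161.7
 tier 0.593 -0.2741 0.0328 0.0532 360 188.8 202.6
 tier 0.5866 -0.1655 0.0324 0.0525 362 221.7 211.8
[ 0.46039774 -0.07577237  0.1721314 ] [-0.42008261  0.31243651  1.64262214  0.00481949  1.18830335 -1.600506  ]
```

View pics/b2.png

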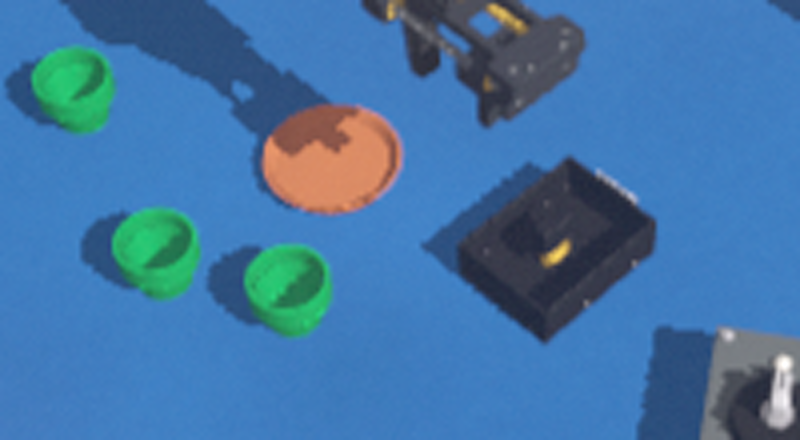

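The fuse lies in the box at (555,250). All three tiers stand where they were: A (0.585, −0.166), B (0.592, −0.274) and C (0.471, −0.421). Starting with A.

Call:
arm_command(
  moves=[88,125,-90,0,-0.6,88,125,-90,0,-0.6,88,125,-90,-30,-0.6,88,125,-90,-50,-0.6,88,125,-90,-60,-0.6],
)

```text
t: 9.2
tool_pos: [0.5877, -0.1668, 0.1083]
eef_rot: [-3.139, -0.004, 0.573]
force: [-1.7, 0.2, -0.8]
finger_gap: 0.997
```

Call:
arm_command(
  moves=[88,0,0,0,0,88,0,0,0,0,88,0,0,0,0,88,0,0,0,0,88,0,0,0,0],
)

```text
t: 9.62
tool_pos: [0.5878, -0.1663, 0.1099]
eef_rot: [-3.14, -0.005, 0.575]
force: [-0.0, -1.3, 0.1]
finger_gap: 1.0
```

Call:
arm_command(
  moves=[88,-3,1,-20,0,88,-3,1,-40,0,88,-3,1,-55,0,88,-3,1,-64,0,88,-3,1,-68,0],
)

```text
t: 10.03
tool_pos: [0.5845, -0.1651, 0.0415]
eef_rot: [-3.14, -0.004, 0.575]
force: [-0.4, -0.3, 0.4]
finger_gap: 1.004
```

Call:
arm_command(
  moves=[0,0,0,0,0,0,0,0,0,0,0,0,0,0,0,0,0,0,0,0,0,0,0,0,0],
  squeeze=12,
)

```text
t: 10.45
tool_pos: [0.5849, -0.1652, 0.0424]
eef_rot: [-3.141, -0.005, 0.576]
force: [0.2, 0.6, 3.5]
finger_gap: 0.732
```

Call:
arm_command(
  moves=[0,0,0,10,0,0,0,0,20,0,0,0,0,40,0,0,0,0,60,0,0,0,0,70,0],
)

```text
t: 10.87
tool_pos: [0.5856, -0.1656, 0.1157]
eef_rot: [3.138, -0.007, 0.576]
force: [0.2, 0.4, -0.1]
finger_gap: 0.732
```

Call:
arm_command(
  moves=[0,-143,-36,0,0,0,-143,-36,0,0,0,-143,-36,0,0,0,-143,-36,0,0,0,-143,-36,0,0],
)

```text
t: 11.28
tool_pos: [0.4393, -0.2019, 0.1163]
eef_rot: [3.14, -0.006, 0.573]
force: [0.4, 0.0, -1.1]
finger_gap: 0.735
```

Run:
```python
from m import *
p,d=cap('scene','s4');[print(' tier',*t) for t in tiers('scene',p,d)]
print(arm.state()['tool_pos'])
cv2.imwrite('pics/t1.png',cv2.resize(p[120:240,150:290],(700,600),interpolation=2)[...,::-1])
```

```text
tier 0.4712 -0.4193 0.0336 0.053 317 168.2 161.7
 tier 0.5937 -0.2745 0.0328 0.053 360 188.8 202.6
[ 0.44137315 -0.20205396  0.11646774]
```

View pics/t1.png

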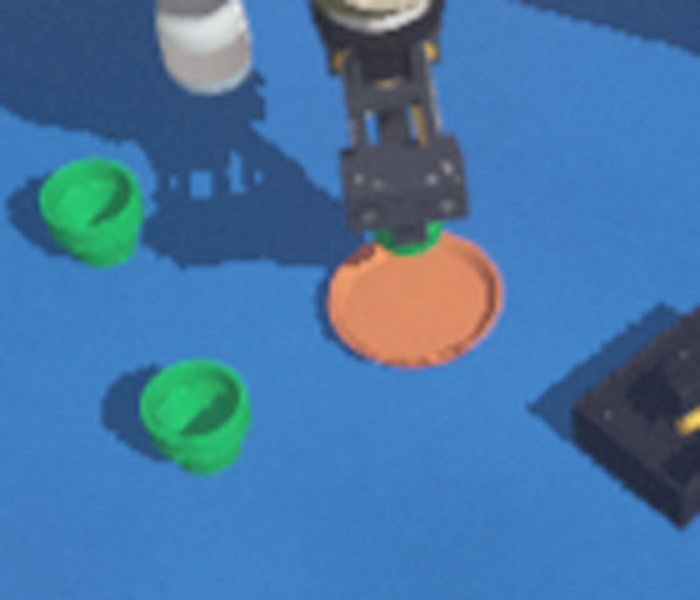

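Tier A, at (410,235), hangs over the saucer. Lowering it.

Call:
arm_command(
  moves=[0,2,0,-20,0,0,2,0,-40,0,0,2,0,-54,0,0,2,0,-62,0,0,2,0,-66,0],
)

```text
t: 11.75
tool_pos: [0.444, -0.2018, 0.0496]
eef_rot: [3.139, -0.007, 0.574]
force: [-0.5, 0.3, -0.5]
finger_gap: 0.733
```

Call:
arm_command(
  moves=[0,0,0,-1,0,76,0,0,-1,0,76,0,0,-1,0,76,0,0,-1,0,76,0,0,-1,0],
)

```text
t: 12.17
tool_pos: [0.4442, -0.2019, 0.0492]
eef_rot: [3.138, -0.008, 0.574]
force: [0.4, 0.0, -0.1]
finger_gap: 0.861
```

Call:
arm_command(
  moves=[78,0,0,15,0,80,0,0,40,0,88,0,0,75,0,88,0,0,100,0,88,0,0,100,0],
)

```text
t: 12.58
tool_pos: [0.4458, -0.2031, 0.154]
eef_rot: [3.129, -0.011, 0.574]
force: [0.8, -0.5, 0.5]
finger_gap: 0.998
```

Call:
arm_command(
  moves=[88,150,-73,0,0,88,150,-73,0,0,88,150,-73,0,0,88,150,-73,-20,0,88,150,-73,-38,0],
)

```text
t: 13.0
tool_pos: [0.6002, -0.2787, 0.1156]
eef_rot: [3.123, -0.013, 0.574]
force: [0.9, 0.7, -0.4]
finger_gap: 0.999
```

Run:
```python
from m import *
for n in('top','scene'):
    p,d=cap(n,n+'5');print(n);[print(' tier',*t) for t in tiers(n,p,d)]
print(arm.state()['tool_pos'])
```

```text
top
 tier 0.4707 -0.4201 0.0322 0.051 526 451.5 223.9
scene
 tier 0.4885 -0.4272 0.0258 0.0521 73 163.5 165.2
 tier 0.4449 -0.2013 0.0335 0.0589 316 231.3 174.0
 tier 0.5945 -0.2717 0.0322 0.0536 242 190.6 204.9
[ 0.5951986  -0.27561078  0.11145111]
```

Tier A stands in the saucer at (0.445, −0.201). Now B.

Call:
arm_command(
  moves=[88,-3,1,-20,0,88,-3,1,-40,0,88,-3,1,-55,0,88,-3,1,-64,0,88,-3,1,-69,0],
)

```text
t: 13.52
tool_pos: [0.5914, -0.2741, 0.0422]
eef_rot: [3.137, -0.007, 0.574]
force: [-0.1, -0.4, 0.5]
finger_gap: 0.999
```

Call:
arm_command(
  moves=[0,0,0,0,0,0,0,0,0,0,0,0,0,0,0,0,0,0,0,0,0,0,0,0,0],
)

```text
t: 13.93
tool_pos: [0.5918, -0.2743, 0.0433]
eef_rot: [3.135, -0.008, 0.574]
force: [-0.3, 0.2, 3.8]
finger_gap: 0.728
```

Call:
arm_command(
  moves=[0,0,0,10,0,0,0,0,30,0,0,0,0,60,0,0,0,0,90,0,0,0,0,90,0],
)

```text
t: 14.35
tool_pos: [0.5937, -0.2755, 0.1403]
eef_rot: [3.125, -0.012, 0.574]
force: [0.2, -0.2, 0.2]
finger_gap: 0.73
```

Call:
arm_command(
  moves=[0,-148,73,0,0,0,-148,73,0,0,0,-148,73,0,0,0,-148,73,0,0,0,-148,73,0,0],
)

```text
t: 14.77
tool_pos: [0.4395, -0.1981, 0.1399]
eef_rot: [3.132, -0.009, 0.575]
force: [1.1, -0.2, -0.8]
finger_gap: 0.725
```

Run:
```python
from m import *
p,d=cap('scene','s6');[print(' tier',*t) for t in tiers('scene',p,d)]
s=arm.state();print(s['tool_pos'],s['eef_rot'])
```

```text
tier 0.4716 -0.4205 0.0331 0.053 316 168.3 161.7
 tier 0.4605 -0.1848 0.0198 0.1286 343 231.4 173.0
[ 0.44289511 -0.20061577  0.14071505] [ 3.12742708 -0.01130373  0.57400755]
```

Call:
arm_command(
  moves=[0,1,-1,-10,0,0,1,-1,-22,0,0,1,-1,-34,0,0,1,-1,-42,0,0,1,-1,-46,0],
)

```text
t: 15.23
tool_pos: [0.4442, -0.2019, 0.0939]
eef_rot: [3.128, -0.011, 0.574]
force: [-0.3, -0.2, -0.7]
finger_gap: 0.727
```

Call:
arm_command(
  moves=[0,0,0,-4,0,0,0,0,-8,0,0,0,0,-12,0,0,0,0,-16,0,0,0,0,-18,0],
)

```text
t: 15.65
tool_pos: [0.4442, -0.2018, 0.0755]
eef_rot: [3.128, -0.011, 0.574]
force: [-0.1, 0.3, -1.0]
finger_gap: 0.729
```

Call:
arm_command(
  moves=[0,0,0,-1,0,0,0,0,-2,0,0,0,0,-3,0,0,0,0,-4,0,0,0,0,-4,0],
)

```text
t: 16.07
tool_pos: [0.4442, -0.2019, 0.0716]
eef_rot: [3.128, -0.011, 0.574]
force: [0.2, 0.1, 0.8]
finger_gap: 0.729
```

Call:
arm_command(
  moves=[76,0,0,0,0,76,0,0,0,0,76,0,0,0,0,76,0,0,0,0,76,0,0,0,0],
)

```text
t: 16.48
tool_pos: [0.4443, -0.2019, 0.0716]
eef_rot: [3.128, -0.011, 0.574]
force: [0.3, -0.2, 0.0]
finger_gap: 0.866
```

Call:
arm_command(
  moves=[78,0,0,15,0,80,0,0,40,0,88,0,0,70,0,88,0,0,80,0,88,0,0,80,0],
)

```text
t: 16.9
tool_pos: [0.4451, -0.2025, 0.154]
eef_rot: [3.123, -0.013, 0.574]
force: [0.8, -0.5, -0.2]
finger_gap: 0.997
```

Call:
arm_command(
  moves=[88,26,-218,0,0,88,26,-218,0,0,88,26,-218,0,0,88,26,-218,0,0,88,26,-218,-10,0],
)

```text
t: 17.32
tool_pos: [0.4696, -0.4103, 0.1459]
eef_rot: [3.122, -0.013, 0.574]
force: [0.8, -0.1, 0.3]
finger_gap: 0.997
```

Run:
```python
from m import *
for n in('top','scene'):
    p,d=cap(n,n+'7');print(n);[print(' tier',*t) for t in tiers(n,p,d)]
    if n=='scene':cv2.imwrite('pics/t2.png',cv2.resize(p[120:240,140:300],(800,600),interpolation=2)[...,::-1])
print(arm.state()['tool_pos'])
```

```text
top
scene
 tier 0.4711 -0.4192 0.0337 0.0522 317 168.2 161.6
 tier 0.4466 -0.2022 0.0337 0.08 408 231.0 171.6
[ 0.46871815 -0.41276666  0.14284384]
```

View pics/t2.png

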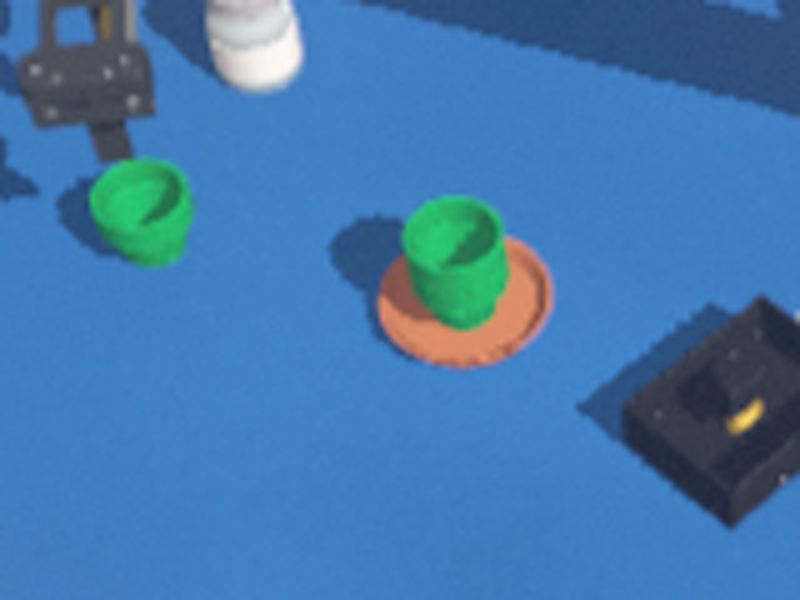

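Two tiers are nested, with the top rim at 78–80 mm as expected. C is still at (0.471, −0.4205). Picking C.

Call:
arm_command(
  moves=[88,2,-8,-15,0,88,2,-8,-35,0,88,2,-8,-55,0,88,2,-8,-75,0,88,2,-8,-80,0],
)

```text
t: 17.83
tool_pos: [0.4695, -0.4187, 0.0586]
eef_rot: [3.132, -0.011, 0.57]
force: [-0.5, 0.4, -0.4]
finger_gap: 1.0
```

Call:
arm_command(
  moves=[88,0,0,-7,0,88,0,0,-13,0,88,0,0,-18,0,88,0,0,-20,0,88,0,0,-20,0],
)

```text
t: 18.25
tool_pos: [0.4695, -0.4187, 0.0387]
eef_rot: [3.132, -0.011, 0.57]
force: [-0.3, 0.0, -0.3]
finger_gap: 1.002
```

Call:
arm_command(
  moves=[0,0,0,0,0,0,0,0,0,0,0,0,0,0,0,0,0,0,0,0,0,0,0,0,0],
)

```text
t: 18.67
tool_pos: [0.4697, -0.4188, 0.0391]
eef_rot: [3.131, -0.012, 0.57]
force: [-0.2, -0.1, 1.8]
finger_gap: 0.722
```

Call:
arm_command(
  moves=[0,0,0,15,0,0,0,0,45,0,0,0,0,85,0,0,0,0,115,0,0,0,0,115,0],
)

```text
t: 19.08
tool_pos: [0.4711, -0.4205, 0.1607]
eef_rot: [3.12, -0.012, 0.57]
force: [0.7, -0.9, -1.1]
finger_gap: 0.721
```

Call:
arm_command(
  moves=[0,-27,219,0,0,0,-27,219,0,0,0,-27,219,0,0,0,-27,219,0,0,0,-27,219,0,0],
)

```text
t: 19.5
tool_pos: [0.4444, -0.21, 0.1598]
eef_rot: [3.121, -0.012, 0.57]
force: [1.8, 0.4, -0.6]
finger_gap: 0.722
```

Run:
```python
from m import *
p,d=cap('scene','s8');[print(' tier',*t) for t in tiers('scene',p,d)]
s=arm.state();print(s['tool_pos'],s['eef_rot'])
```

```text
tier 0.4626 -0.204 0.0182 0.1408 438 230.5 170.5
[ 0.442747   -0.20326276  0.15984894] [ 3.12588545 -0.01239767  0.57308067]
```

Call:
arm_command(
  moves=[0,1,2,-12,0,0,1,2,-24,0,0,1,2,-36,0,0,1,2,-44,0,0,1,2,-48,0],
)

```text
t: 19.97
tool_pos: [0.4433, -0.201, 0.1106]
eef_rot: [3.128, -0.012, 0.573]
force: [0.0, 0.6, -1.9]
finger_gap: 0.719
```

Call:
arm_command(
  moves=[0,0,0,-4,0,0,0,0,-8,0,0,0,0,-12,0,0,0,0,-16,0,0,0,0,-18,0],
)

```text
t: 20.38
tool_pos: [0.4432, -0.201, 0.0922]
eef_rot: [3.128, -0.012, 0.573]
force: [0.6, 0.3, -0.3]
finger_gap: 0.724
```

Call:
arm_command(
  moves=[0,0,0,-1,0,0,0,0,-2,0,0,0,0,-3,0,0,0,0,-3,0,0,0,0,-3,0],
)

```text
t: 20.8
tool_pos: [0.4433, -0.2011, 0.0893]
eef_rot: [3.128, -0.012, 0.573]
force: [-0.2, -0.1, -1.1]
finger_gap: 0.721
```

Call:
arm_command(
  moves=[76,0,0,0,0,76,0,0,0,0,76,0,0,0,0,76,0,0,0,0,76,0,0,0,0],
)

```text
t: 21.22
tool_pos: [0.4433, -0.2011, 0.0893]
eef_rot: [3.128, -0.012, 0.573]
force: [0.0, 0.7, 0.5]
finger_gap: 0.863
```

Call:
arm_command(
  moves=[78,0,0,15,0,80,0,0,40,0,88,0,0,70,0,88,0,0,80,0,88,0,0,80,0],
)

```text
t: 21.63
tool_pos: [0.4441, -0.2017, 0.1717]
eef_rot: [3.123, -0.013, 0.573]
force: [0.7, 0.3, 0.3]
finger_gap: 0.997
```

Call:
arm_command(
  moves=[88,-20,-200,40,0,88,-20,-200,40,0,88,-20,-200,40,0,88,-20,-200,40,0,88,-20,-200,40,0],
)

```text
t: 22.05
tool_pos: [0.4233, -0.4036, 0.2108]
eef_rot: [3.124, -0.013, 0.573]
force: [1.3, -1.0, 0.3]
finger_gap: 1.001
```

Call:
arm_command(
  moves=[88,0,0,0,0,88,0,0,0,0,88,0,0,0,0,88,0,0,0,0,88,0,0,0,0],
)

```text
t: 22.47
tool_pos: [0.4236, -0.4022, 0.2105]
eef_rot: [3.125, -0.013, 0.574]
force: [0.2, -0.1, 0.5]
finger_gap: 0.999
```

Run:
```python
from m import *
for n in('top','scene'):
    p,d=cap(n,n+'9');print(n);[print(' tier',*t) for t in tiers(n,p,d)]
    W=cloud(n,d)
    m=(np.hypot(W[...,0]-.46,W[...,1]-.003)<.03)&(W[...,2]>.008);print('fuse pts',W[m].mean(0),np.nanmax(W[m][:,2]))
    a=np.radians(11.8);ex=np.array([np.cos(a),np.sin(a)]);ey=np.array([-ex[1],ex[0]]);D=np.array([.5682,.2101])
    m=(np.hypot(W[...,0]-D[0],W[...,1]-D[1])<.03)&(W[...,2]>.082)&(W[...,2]<.1);q=W[m][:,:2]-D;L=np.c_[q@ex,q@ey];w,V=np.linalg.eigh(np.cov(L.T));v=V[:,1]*np.sign(-V[0,1]);print('knob',np.arctan2(-v[1],-v[0]))
p=cv2.imread('pics/scene9.png');cv2.imwrite('pics/f.png',cv2.resize(p[120:300,150:420],(800,533),interpolation=2))
```

```text
top
fuse pts [0.45928692 0.00114735 0.04194293] 0.05618067089520604
knob -0.052089919069847175
scene
 tier 0.4462 -0.2046 0.0338 0.1018 499 230.6 169.2
fuse pts [0.46331547 0.00117675 0.03633622] 0.05901652377370387
knob -0.012193334090402762
```

View pics/f.png

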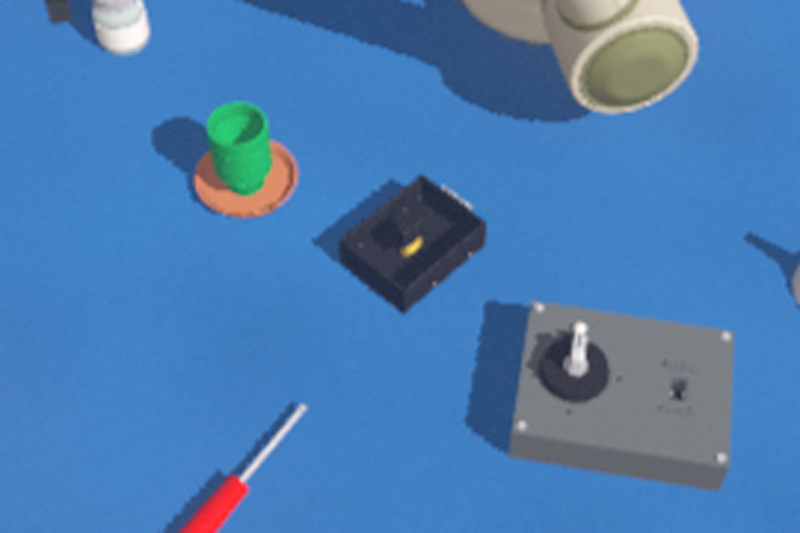

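The stack's top rim is at 102 mm against an expected 100. Earlier rim readings were all about 2 mm high, so it's fully home. The fuse is in the box, the socket is empty, the knob is at about −0.01 to −0.05 rad, and no other green shows in either view. Handing in.

```bash
python3 -c "
from station import arm
print(arm.hand_in());print(arm.state()['t'])"
```

```text
the job is handed in; nothing more can be done
None
the job is handed in; nothing more can be done
```

The shutdown is done and handed in at about 22.6 s of robot time; no verdict came back.

- **Knob:** I turned only the inner knob, from about +0.77 rad to the off bead. The last checks read −0.05 rad (top camera) and −0.01 rad (scene camera), within the 0.15 allowed. I did not measure the outer ring, but it looked untouched in the pictures.
- **Fuse:** I pulled it after the knob was off and put it in the black box. It stands upright on its blade instead of lying flat, with its head about 56–59 mm above the shelf. It looks at rest and should meet the stated limits.
- **Tiers:** I found three, with no fourth in either view. They are nested in one stack in the saucer. The top rim measured 102 mm against 100 expected; the cameras had read about 2 mm high at every earlier step. The stack centre is within about 4 mm of the saucer centre. This last check is from the scene camera only, because the arm blocked the top view.
- **Bystanders:** The arm never went near the screwdriver, funnel or seed jar.

**Contact to note:** going down to the fuse, the fingertips overshot and pressed on the controller top. The wrist read 42–45 N in all, 40 N of it vertical. That is well under the 120 N wrist limit but close to the 40 N limit, which names the arm and gripper body rather than the fingertips.

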